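Find the empty pocket of the covered cassette rack and fill it

TASK

Three of the four pockets of the grey rack already hold a pack, hidden under spring flaps; feel gently which flap gives way all the way down, then take the white and blue cassette from its sloping stand and lower it upright into that empty pocket, foot first, until it stands on the pocket's floor. Do not drop it or press hard on the rack, leave the other things on the bench where they are, and let go of the cassette at the end.

Things in the scene. Friction and masses are not known exactly. Their poses are not given: they have to be found in the camera images.
- cassette: sample cassette: flat white box, blue top band, 24 mm thick (its x), 90 wide (its y), 120 tall (its z), about 180 g. Origin: centre of its underside. Its lowest 12 mm, a blue foot, is only 18 x 78 mm, as a lead-in. May be turned half round. Starts in the stand, leaning 20 degrees, top towards the stand's -x. Stored upright on a pocket's floor, cassette y along rack x, its top is 48 mm above the rim.
- stand: fixed white sloping stand, base 100 x 116 mm. Origin: centre of its underside, z up. The cassette's foot sits in a trough 30 mm above the bench, 15 mm to +x of the origin; the rest on its -x side reaches 60 mm up along the cassette, cheeks and lip 22 mm, so its upper 55 mm is free all round. It lifts out along its own tall axis.
- rack: fixed grey rack, 124 mm (x) by 204 (y), 80 high, blue strip on its -x face. Origin: centre of its underside, z up. Four pockets in a row along y, 48 mm apart, 100 mm (x) by 36 (y), floor 8 mm above the bench (72 deep), 12 mm walls between, bevelled at 45 degrees over the top 6 mm. Each is closed by a blue sprung flap 7 mm below the rim, hinged along the pocket's -y side.
- pocket0 (a point): middle of the mouth of the pocket at the rack's -y end, at the rim; axes as the rack's. Its flap's free edge (+y side) swings down against a weak spring (1 to 3 N) and springs back. A pack's top is 18 mm below the rim: over a pack, pushing stops before that depth; in the one empty pocket it swings freely right down.
- pocket1 (a point): middle of the mouth of the second pocket, at the rim, likewise. An open flap hangs along the pocket's -y wall and takes up the first 4 mm there, so a cassette goes in best 2 mm to +y of the pocket's middle.
- pocket2 (a point): middle of the mouth of the third pocket, at the rim, likewise
- pocket3 (a point): middle of the mouth of the pocket at the rack's +y end, at the rim, likewise
- timer: bystander: blue bench timer, 48 x 75 x 26 mm, lying behind the stand. Origin: centre of its underside.
- marker: bystander: black marker pen, 145 mm long, 14 mm thick, lying in front of the rack. Origin: centre of its underside.
- jar: bystander: clear jar with orange cap, 64 mm diameter, 75 mm tall. Origin: centre of its underside.
- beaker: bystander: empty glass beaker, 72 mm diameter, 90 mm tall. Origin: centre of its underside.
Mind the look-alikes: they are no part of the job. Leave any green look-alike of the stand alone.

How it is judged (in metres and radians):
On the way:
1. the cassette has been lifted out of its stand (z of cassette in the frame of stand above 0.07 m), for 0.1 s.
At the end, for the whole second after the job is handed in: The cassette stands released and at rest in the empty pocket of the rack: its underside less than 15 mm above the bench (pocket floor 8 mm), within the rack's row of pockets, upright within 10 degrees and its width along the pocket within 11 degrees (z of cassette in the frame of rack between 0.002 and 0.015 m and x of cassette in the frame of rack between -0.04 and 0.04 m and y of cassette in the frame of rack between -0.09 and 0.09 m and angle between cassette's own z axis and vertical below 0.17 rad and angle between the y axis of cassette and the x axis of rack, either way round below 0.2 rad and linear speed of cassette below 0.02 m/s); the robot touches nothing.
It fails at once if one of the bystanders is moved by more than 40 mm (distance of any of timer, marker, jar, beaker from where it was at the start of the episode above 0.04 m).
It fails at once if the cassette is dropped: it moves faster than 0.6 m/s while the fingers do not hold it (linear speed of cassette above 0.6 m/s and contact force between the fingers and cassette below 0.3 N).
It fails at once if the rack is pressed with more than 120 N by the gripper or the cassette (contact force between any of the fingers, cassette and rack above 120 N).
It also fails if it takes over 54 s, if anything falls off the work surface, if the arm or the gripper's body presses on something with over 40 N, if the wrist force passes 120 N, or if a joint passes its speed limit or range.

ROBOT

A 6-joint arm with a two-finger parallel gripper is mounted at the origin on the work surface. World frame = base frame: x ahead of the robot, y to its left, z up, the work surface at z = 0. Lengths are in m, angles in degrees, forces in N, time in s.
With the tool pointing down it reaches from about 0.35 to 0.725 m from the base axis. Payload 6 kg.
Tool frame: the origin (TCP) lies at the very end of the fingers, on their centre line; the grasp point (between the pads) lies 19 mm behind it (arm.grip_point_offset is the distance from the TCP to the grasp point, in m); z points along the fingers, y is the direction in which the jaws open and shut (so a half turn about z gives the same grasp; the last joint's range is limited). The gripper opens to 85 mm and grips with 20 to 120 N. Pads are 22 mm wide; open, the fingers measure 114 mm over their backs; the gripper's body (76 mm by 85 mm) begins 54 mm behind the grasp point. The pads swing forward as they close: fully open they stand 13 mm farther back than shut.
Start: joints at [-48.661, 2.303, 4.859, 0, -92.561, -19.12], TCP at [0.227, -0.555, 0.231] pointing down, gripper open.
Joint ranges: [-146.85, 146.85], [-73.84, 115.35], [-62.03, 85.46], [-188.31, 113.3], [-161.28, -10.13], [-171.36, 171.36]. Speed limits (degrees/s): [147.25, 147.25, 172.46, 180, 180, 180].

INTERFACE

Orientations are given as [roll, pitch, yaw] about the fixed x, y, z axes, in that order (R = Rz(yaw) Ry(pitch) Rx(roll)).
In Python, from rig import arm gives the robot as it stands.
- The arm moves only by the shell command python3 -m handwheel 'ROWS'. ROWS is JSON, a list that holds one entry, the list of rows, each a list of 5 numbers: the opening, from -1 (shut) to 1 (fully open), so that 0 is half open, then the shift along the tool's x, y, z in mm, then the turn about the tool's z in degrees. A call has 1 to 5 rows; each row shifts and turns the pose as measured when the row begins, along the tool's axes as they then stand; what a row does not reach is not made up. A row lasts 1/12 s, in which the tool goes at most 41.7 mm and 7.16 degrees, less where a joint would pass 70% of its speed; a pose out of reach is approached as far as the arm can. A call is refused whole if a number of a shift passes 41.7 or a number of a turn 7.16, either way. A call with a gripper value outside its range is refused whole. The fingers move at their own pace and stop on an object; the grip force is fixed at half the most. Time passes only in rows, so rows that do not move let the fingers close. It gives the time, the measured TCP pose, the force and the opening at its end, in the units of the state.
- arm.get_state(): the state, without advancing time (a new reading comes with each control period).
- arm.get_image(name): name is "side" or "top"; returns a dict with "color" (384x512x3 uint8, blue, green, red), "range_z" (384x512 float32, m along the optical axis (not along the pixel's ray), 0 where there is no reading), "camera_matrix" (3x3 intrinsics, pixels), "k1" (the pictures are not rectified: a ray, as slopes to the right and down, at radius r is drawn at 1 + k1 r^2 times it, then the intrinsics apply), "position" and "rotation" of the camera in the world. Camera axes: x right, y down, z forward; pixel columns grow to the right and rows downward; lengths in m; the calibration is good to about 2 mm. A picture is of the moment at which its call begins.
- arm.job_done(): hands the job in, once; it reports no verdict.
The state is a dict: "time_s": time; "q": joint angles; "dq": joint speeds; "tau": joint torques, N m; "tcp_pos": TCP position; "tool_rot": TCP orientation; "ft_force": force on the tool from outside, world axes, zero at the start; "moment": the same for the moment, N m; "finger_gap": opening from 0.0 (shut) to 1.0 (fully open).
Only numpy, scipy, OpenCV 4.12 (cv2) and the standard library are available. Lean on these libraries where they do the work, as an engineer would, in place of code of your own. Each camera call takes 0.05 s, during which the arm holds its last target.

## Working session

There is one attempt and no reset: what is moved stays moved. The work goes in short steps, Python scripts to look and compute and a shell command to move; the robot and the scene stay as the last step left them, time stands still between calls to the robot, and variables do not carry over. Pictures are saved under pics/ and viewed, and the job is handed in when it is done.

```bash
ls; mkdir -p pics; python3 - <<'E'
from rig import arm
import cv2
s=arm.get_state(); print(s)
for n in("side","top"):
    i=arm.get_image(n); cv2.imwrite(f"pics/{n}0.png",i["color"]); print(n,i["camera_matrix"],i["k1"],i["position"],i["rotation"])
    import numpy as np; np.savez(f"{n}0.npz",**i)
E
```

```text
pics
{'time_s': 0.0, 'q': array([-4.86605816e+01,  2.33796593e+00,  4.80112774e+00, -2.59112082e-02,
       -9.25629069e+01, -1.91163459e+01]), 'dq': array([ 0.01715677, -0.01065068,  0.08171368, -0.00203173,  0.0488145 ,
        0.04825183]), 'tau': array([ 9.66529697e-04, -3.68207288e+01,  3.47423995e+01,  6.93237975e+00,
       -5.34917868e-03, -4.08380828e-06]), 'tcp_pos': array([ 0.22683592, -0.55510031,  0.23027644]), 'tool_rot': array([ 1.79897278e+02, -8.20544309e-03, -1.57775784e+02]), 'ft_force': array([ 0.16194933,  0.77231344, -0.21725507]), 'moment': array([-0.0330123 ,  0.0121043 ,  0.04215304]), 'finger_gap': 1.0059569998790951}
side [[403.77062149   0.         259.59466138]
 [  0.         403.77062149 193.2789019 ]
 [  0.           0.           1.        ]] -0.14417796917721423 [0.21616838 1.06615046 0.73135651] [-120.50392629    0.53572363 -163.85053284]
top [[444.91375801   0.         250.71045055]
 [  0.         444.91375801 191.4020195 ]
 [  0.           0.           1.        ]] -0.10265534532288646 [ 0.33334462 -0.01705036  1.40547332] [-170.85756903    0.45297248  -90.12172098]
```

View pics/side0.png

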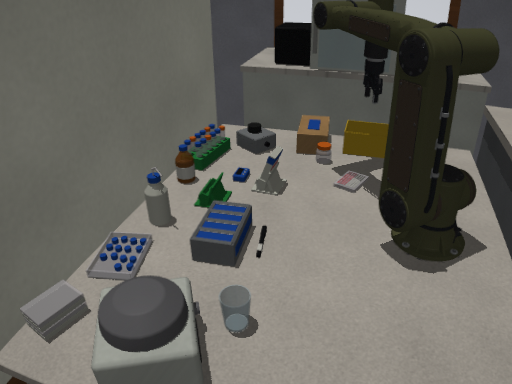

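View pics/top0.png

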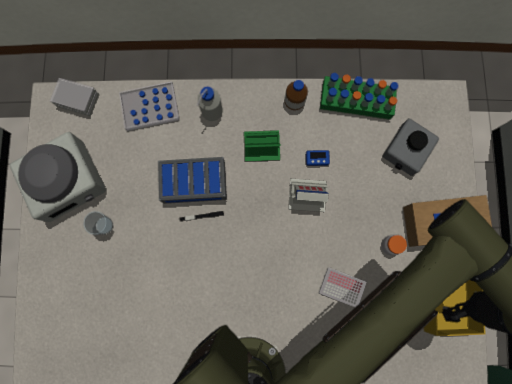

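The rack is at top (193,180) and side (223,230). There are two stand candidates. The white one at top (309,195), side (270,172) holds the cassette. The green one at top (262,146), side (213,190) is empty and is the look-alike, so I leave it alone. Next I enlarge the crops to confirm.

```bash
cat > h.py <<'E'
import numpy as np, cv2
from scipy.spatial.transform import Rotation as R
def load(n):
    d=np.load(n); return {k:d[k] for k in d.files}
def rot(i):
    r=np.asarray(i["rotation"]); return r if r.shape==(3,3) else R.from_euler('xyz',r,degrees=True).as_matrix()
def dist(i): return np.array([float(i["k1"]),0,0,0,0])
def rays(i,uv):
    p=cv2.undistortPoints(np.asarray(uv,float).reshape(-1,1,2),i["camera_matrix"],dist(i)).reshape(-1,2)
    return np.c_[p,np.ones(len(p))]
def atz(i,uv,z):
    d=rays(i,uv)@rot(i).T; p=np.asarray(i["position"]); return p+d*((np.asarray(z)-p[2])/d[:,2])[:,None]
def pts(i,uv):
    uv=np.asarray(uv).reshape(-1,2); z=i["range_z"][uv[:,1].astype(int),uv[:,0].astype(int)]
    return np.asarray(i["position"])+(rays(i,uv)*z[:,None])@rot(i).T
def proj(i,P):
    Rm=rot(i); rv,_=cv2.Rodrigues(Rm.T); t=-Rm.T@np.asarray(i["position"])
    return cv2.projectPoints(np.asarray(P,float).reshape(-1,1,3),rv,t,i["camera_matrix"],dist(i))[0].reshape(-1,2)
def cloud(i,box):
    x0,y0,x1,y1=box; u,v=np.meshgrid(np.arange(x0,x1),np.arange(y0,y1)); uv=np.c_[u.ravel(),v.ravel()]
    ok=i["range_z"][uv[:,1],uv[:,0]]>0; return uv[ok],pts(i,uv[ok])
def crop(i,box,s,name):
    x0,y0,x1,y1=box; cv2.imwrite(name,cv2.resize(i["color"][y0:y1,x0:x1],None,fx=s,fy=s,interpolation=cv2.INTER_CUBIC))
E
python3 - <<'E'
from h import *
t=load("top0.npz"); s=load("side0.npz")
crop(t,(280,165,340,225),10,"pics/t_stand.png"); crop(t,(150,150,235,225),8,"pics/t_rack.png")
crop(s,(240,140,300,200),10,"pics/s_stand.png"); crop(s,(185,195,275,265),8,"pics/s_rack.png")
for b in [(150,150,235,225),(280,165,340,225)]:
    uv,P=cloud(t,b); print(np.histogram(P[:,2],bins=np.arange(-.02,.2,.01)))
E
```

```text
(array([   6, 2248, 1131,  121,   27,   41,   34,   74,  518, 2038,  115,
          0,    0,    0,    0,    0,    0,    0,    0,    0,    0]), array([-0.02, -0.01,  0.  ,  0.01,  0.02,  0.03,  0.04,  0.05,  0.06,
        0.07,  0.08,  0.09,  0.1 ,  0.11,  0.12,  0.13,  0.14,  0.15,
        0.16,  0.17,  0.18,  0.19]))
(array([   8, 1740, 1041,   82,   64,   49,   96,   48,   17,   35,   24,
         21,   26,   19,   28,  132,  153,    1,    0,    0,    0]), array([-0.02, -0.01,  0.  ,  0.01,  0.02,  0.03,  0.04,  0.05,  0.06,
        0.07,  0.08,  0.09,  0.1 ,  0.11,  0.12,  0.13,  0.14,  0.15,
        0.16,  0.17,  0.18,  0.19]))
```

View pics/t_stand.png

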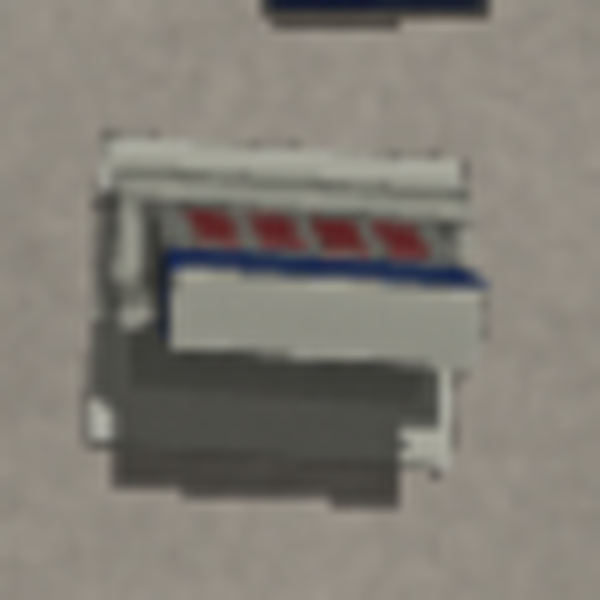

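View pics/t_rack.png

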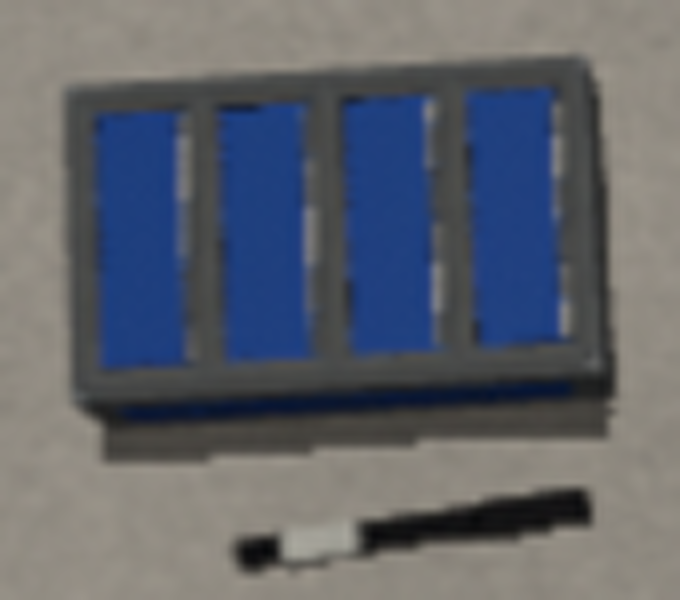

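View pics/s_stand.png

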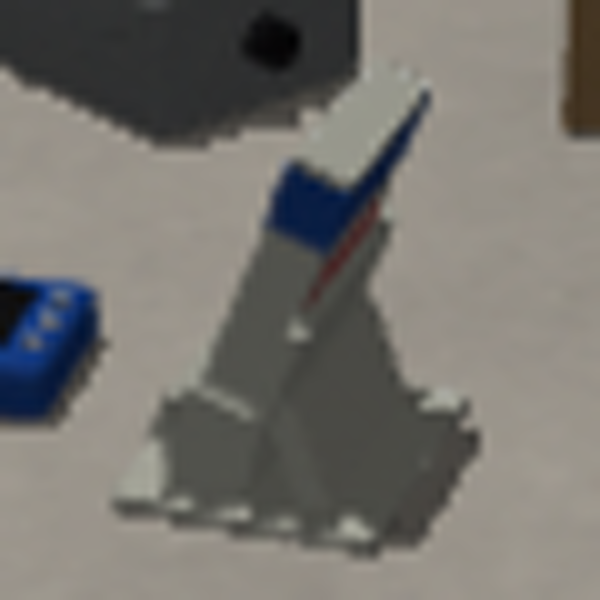

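View pics/s_rack.png

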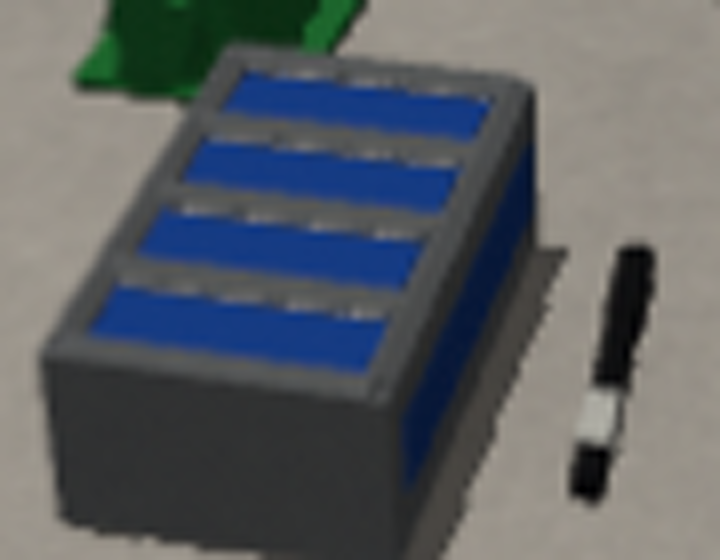

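White stand at top (309,195): the cassette leans towards the robot, with its blue band and red marks facing +x. That fits the description, while the green stand is empty. The marker lies 20 mm in front of the rack, on its blue-strip side. Now I fit the rack and stand poses.

```bash
cat > fit.py <<'E'
from h import *
from scipy.optimize import least_squares
t=load("top0.npz"); s=load("side0.npz")
def c(box,sc,l): return np.array(l,float)/sc+np.array(box[:2])-0.5+0.5/sc
T=c((150,150),8,[(66,90),(585,58),(605,365),(80,398)])   # +x+y, +x-y, -x-y, -x+y
S=c((185,195),8,[(40,352),(390,402),(533,82),(232,42)])  # +x+y, -x+y, -x-y, +x-y
print("top corners@.08\n",atz(t,T,[.08]*4).round(4)); print("side\n",atz(s,S,[.08]*4).round(4))
X={'pp':(.062,.102),'pm':(.062,-.102),'mm':(-.062,-.102),'mp':(-.062,.102)}
def tf(p,q):
    a=p[2]; return np.array([p[0]+np.cos(a)*q[0]-np.sin(a)*q[1],p[1]+np.sin(a)*q[0]+np.cos(a)*q[1],q[2]])
def fit(obs):
    def f(p): return np.concatenate([(proj(i,[tf(p,(*X[k],.08)) for k in ks])-uv).ravel() for i,ks,uv in obs])
    r=least_squares(f,[.5,.15,0]); print(r.x.round(4),np.degrees(r.x[2]).round(2),"rms px",np.sqrt(np.mean(r.fun**2)).round(2)); return r.x
o1=(t,['pp','pm','mm','mp'],T); o2=(s,['pp','mp','mm','pm'],S)
fit([o1]);fit([o2]);p=fit([o1,o2])
# stand/cassette clouds
uv,P=cloud(t,(280,165,340,225)); m=P[:,2]>.125; Q=P[m]; print("top face n",m.sum(),Q.mean(0).round(4)); 
r=cv2.minAreaRect((Q[:,:2]*1000).astype(np.float32)); print(r)
n=np.linalg.svd(Q-Q.mean(0))[2][2]; print("normal",n.round(3))
uv,P=cloud(s,(262,140,290,165)); m=(P[:,2]>.1)&(P[:,2]<.2)&(P[:,0]<.62); Q=P[m];print(m.sum(),Q.min(0),Q.max(0))
E
python3 fit.py
```

```text
top corners@.08
 [[0.6428 0.2782 0.08  ]
 [0.6542 0.0785 0.08  ]
 [0.5354 0.07   0.08  ]
 [0.5234 0.269  0.08  ]]
side
 [[0.6446 0.286  0.08  ]
 [0.522  0.2796 0.08  ]
 [0.535  0.0787 0.08  ]
 [0.6564 0.0818 0.08  ]]
[0.589  0.1739 0.0628] 3.6 rms px 0.75
[0.5895 0.1812 0.0582] 3.34 rms px 0.37
[0.59   0.1763 0.0599] 3.43 rms px 0.91
top face n 303 [ 0.5236 -0.1834  0.1397]
((524.9627685546875, -184.40367126464844), (91.7828369140625, 30.897907257080078), 85.46562957763672)
normal [ 0.029 -0.003  1.   ]
175 [ 0.51081629 -0.22611399  0.10174111] [ 0.54965138 -0.13346306  0.1482781 ]
```

```bash
cat > ov.py <<'E'
from h import *
import sys
def tf(p,q):
    a=p[2]; return np.array([p[0]+np.cos(a)*q[0]-np.sin(a)*q[1],p[1]+np.sin(a)*q[0]+np.cos(a)*q[1],q[2]])
def overlay(i,p,box,s,name):
    x0,y0,x1,y1=box; im=cv2.resize(i["color"][y0:y1,x0:x1],None,fx=s,fy=s,interpolation=cv2.INTER_CUBIC)
    def poly(L,col):
        u=(proj(i,[tf(p,q) for q in L])+.5-np.array([x0,y0]))*s-.5
        cv2.polylines(im,[np.round(u).astype(int)],True,col,1)
    def rect(hx,hy,cy,z): return [(hx,cy+hy,z),(hx,cy-hy,z),(-hx,cy-hy,z),(-hx,cy+hy,z)]
    poly(rect(.062,.102,0,.08),(0,255,0)); poly(rect(.062,.102,0,0),(0,255,255))
    for k in range(4): poly(rect(.050,.018,(k-1.5)*.048,.073),(0,0,255))
    cv2.imwrite(name,im)
if __name__=="__main__":
    t=load("top0.npz"); s=load("side0.npz"); p=[.59,.1763,.06]
    overlay(t,p,(150,150,235,225),8,"pics/ovt.png"); overlay(s,p,(185,195,275,265),8,"pics/ovs.png")
E
python3 ov.py; python3 - <<'E'
import sys; sys.path.insert(0,'.')
from h import *
t=load("top0.npz"); s=load("side0.npz")
for i,b in((t,(165,205,230,225)),(t,(225,165,240,190)),(s,(270,250,330,300)),(s,(250,200,300,225))):
    uv,P=cloud(i,b); print("bench z",np.median(P[:,2]).round(4))
uv,P=cloud(t,(165,163,223,195)); print("rack top pct",np.percentile(P[:,2],[20,50,80,95]).round(4))
uv,P=cloud(s,(200,208,240,235)); print("rack top side",np.percentile(P[:,2],[20,50,80,95]).round(4))
E
```

```text
bench z -0.0006
bench z -0.0016
bench z 0.0006
bench z -0.0002
rack top pct [0.0697 0.0725 0.0756 0.0787]
rack top side [0.0721 0.0737 0.0765 0.0791]
```

View pics/ovt.png

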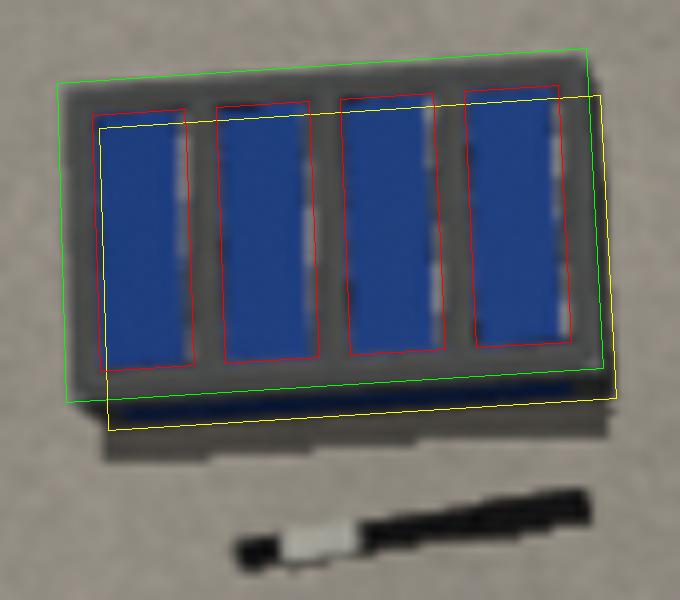

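View pics/ovs.png

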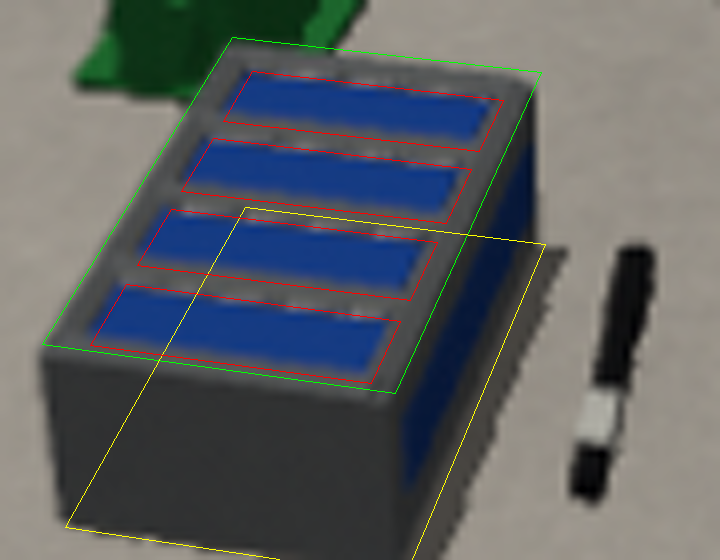

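```bash
cat > fits.py <<'E'
from h import *
from ov import tf
from scipy.optimize import least_squares
t=load("top0.npz"); s=load("side0.npz")
def c(box,sc,l): return np.array(l,float)/sc+np.array(box)-0.5+0.5/sc
c20,s20=np.cos(np.radians(20)),np.sin(np.radians(20))
def cas(q): return (.015+c20*q[0]-s20*q[2],q[1],.03+s20*q[0]+c20*q[2])
K=[(.012,.045,.12),(.012,-.045,.12),(-.012,-.045,.12),(-.012,.045,.12)]
T=c((280,165),10,[(170,268),(485,288),(478,370),(168,347)])
S=c((240,140),10,[(292,160),(385,65),(428,92),(350,190)])
def fit(obs):
    def f(p): return np.concatenate([(proj(i,[tf(p,cas(k)) for k in K])-uv).ravel() for i,uv in obs])
    r=least_squares(f,[.55,-.18,0]); print(r.x.round(4),np.degrees(r.x[2]).round(2),"rms",np.sqrt(np.mean(r.fun**2)).round(2)); return r.x
if __name__=="__main__":
    fit([(t,T)]);fit([(s,S)]);p=fit([(t,T),(s,S)])
    for i,b,n in((t,(280,165,340,225),"ct"),(s,(240,140,300,200),"cs")):
        x0,y0,x1,y1=b; im=cv2.resize(i["color"][y0:y1,x0:x1],None,fx=10,fy=10,interpolation=cv2.INTER_CUBIC)
        B=[(a*.012,b_*.045,z) for z in(.12,0.012) for a,b_ in((1,1),(1,-1),(-1,-1),(-1,1))]
        for L,col in (([cas(k) for k in B[:4]],(0,255,0)),([cas(k) for k in B[4:]],(0,255,255)),([(a*.05,d*.058,0) for a,d in((1,1),(1,-1),(-1,-1),(-1,1))],(0,0,255))):
            u=(proj(i,[tf(p,q) for q in L])+.5-np.array([x0,y0]))*10-.5
            cv2.polylines(im,[np.round(u).astype(int)],True,col,1)
        cv2.imwrite(f"pics/{n}.png",im)
    a=p; print("cass top centre",tf(p,cas((0,0,.12))).round(4))
E
python3 fits.py
```

```text
[ 0.5475 -0.1856 -0.0707] -4.05 rms 0.14
[ 0.5486 -0.1808 -0.0958] -5.49 rms 0.47
[ 0.5483 -0.1851 -0.0809] -4.64 rms 0.54
cass top centre [ 0.5224 -0.183   0.1428]
```

```bash
python3 -c "
import cv2,numpy as np
a=cv2.imread('pics/ct.png')[50:550,50:550];b=cv2.imread('pics/cs.png')[50:550,100:500];cv2.imwrite('pics/cc.png',cv2.resize(np.hstack([a,b]),None,fx=.88,fy=.88))"
```

```text
(no output)
```

View pics/cc.png

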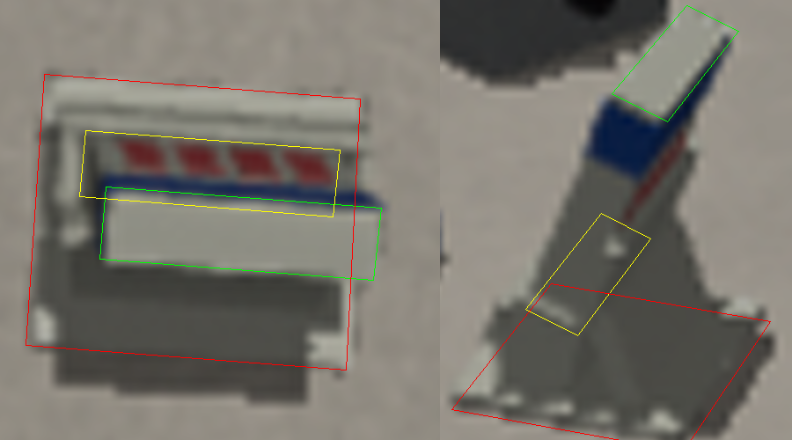

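```bash
cat > plan.py <<'E'
# usage: plan.py x y z psi g maxstep  -> prints suggested rows towards target (mm, deg), tool axes
from rig import arm
import numpy as np,sys
x,y,z,psi=map(float,sys.argv[1:5]); step=float(sys.argv[5]) if len(sys.argv)>5 else 40
s=arm.get_state(); p=np.array(s["tcp_pos"])*1000; a=s["tool_rot"][2]
print("t",round(s["time_s"],2),"tcp",p.round(1),"rot",np.round(s["tool_rot"],2),"F",np.round(s["ft_force"],1),"gap",round(s["finger_gap"],3))
d=np.array([x,y,z])*1000-p; da=(psi-a+180)%360-180
n=int(max(np.ceil(np.abs(da)/7.1),np.ceil(np.linalg.norm(d)/step),1))
print("n",n,"d",d.round(1),"da",round(da,1))
for k in range(min(n,30)):
    t=np.radians(a+da*k/n); v=d/n
    print([round(v@[np.cos(t),np.sin(t),0],1),round(v@[np.sin(t),-np.cos(t),0],1),round(-v[2],1),round(-da/n,2)])
E
python3 - <<'E'
from h import *
from ov import tf
for k in range(4): print(k,tf([.59,.1765,.06],(0,(k-1.5)*.048+.005,.08)).round(4))
E
python3 plan.py 0.591 0.109 0.20 -86.6
```

```text
0 [0.594  0.1096 0.08  ]
1 [0.5911 0.1575 0.08  ]
2 [0.5883 0.2054 0.08  ]
3 [0.5854 0.2534 0.08  ]
t 0.1 tcp [ 226.8 -555.1  230.4] rot [ 1.7991e+02 -1.0000e-02 -1.5778e+02] F [1.1 0.4 0.2] gap 1.004
n 19 d [364.2 664.1 -30.4] da 71.2
[np.float64(-31.0), np.float64(25.1), np.float64(1.6), np.float64(-3.75)]
[np.float64(-32.5), np.float64(23.0), np.float64(1.6), np.float64(-3.75)]
[np.float64(-34.0), np.float64(20.9), np.float64(1.6), np.float64(-3.75)]
[np.float64(-35.3), np.float64(18.6), np.float64(1.6), np.float64(-3.75)]
[np.float64(-36.4), np.float64(16.3), np.float64(1.6), np.float64(-3.75)]
[np.float64(-37.4), np.float64(13.8), np.float64(1.6), np.float64(-3.75)]
[np.float64(-38.2), np.float64(11.4), np.float64(1.6), np.float64(-3.75)]
[np.float64(-38.9), np.float64(8.8), np.float64(1.6), np.float64(-3.75)]
[np.float64(-39.4), np.float64(6.3), np.float64(1.6), np.float64(-3.75)]
[np.float64(-39.7), np.float64(3.7), np.float64(1.6), np.float64(-3.75)]
[np.float64(-39.9), np.float64(1.1), np.float64(1.6), np.float64(-3.75)]
[np.float64(-39.8), np.float64(-1.5), np.float64(1.6), np.float64(-3.75)]
[np.float64(-39.7), np.float64(-4.1), np.float64(1.6), np.float64(-3.75)]
[np.float64(-39.3), np.float64(-6.7), np.float64(1.6), np.float64(-3.75)]
[np.float64(-38.8), np.float64(-9.2), np.float64(1.6), np.float64(-3.75)]
[np.float64(-38.1), np.float64(-11.8), np.float64(1.6), np.float64(-3.75)]
[np.float64(-37.2), np.float64(-14.2), np.float64(1.6), np.float64(-3.75)]
[np.float64(-36.2), np.float64(-16.6), np.float64(1.6), np.float64(-3.75)]
[np.float64(-35.1), np.float64(-19.0), np.float64(1.6), np.float64(-3.75)]
```

```bash
python3 -m handwheel '[[[-1,-31,25,0,-3.75],[-1,-32.5,23,0,-3.75],[-1,-34,21,0,-3.75],[-1,-35,18.5,0,-3.75],[-1,-36.5,16,0,-3.75]]]'; python3 -m handwheel '[[[-1,-37.5,14,0,-3.75],[-1,-38,11.5,0,-3.75],[-1,-39,9,0,-3.75],[-1,-39.5,6,0,-3.75],[-1,-39.5,4,0,-3.75]]]';  python3 plan.py 0.594 0.1095 0.20 -86.6
```

```text
time_s: 0.52
tcp_pos: [0.3206, -0.3786, 0.224]
tool_rot: [179.3, -0.1, -139.0]
ft_force: [0.9, -0.6, 0.2]
finger_gap: 0.297
time_s: 0.93
tcp_pos: [0.4162, -0.1935, 0.2232]
tool_rot: [179.2, 0.3, -119.4]
ft_force: [1.4, -0.3, -0.7]
finger_gap: 0.001
t 0.93 tcp [ 416.2 -193.5  223.2] rot [ 179.22    0.25 -119.39] F [ 1.4 -0.3 -0.7] gap 0.001
n 9 d [177.8 303.  -23.2] da 32.8
[np.float64(-39.0), np.float64(-0.7), np.float64(2.6), np.float64(-3.64)]
[np.float64(-38.9), np.float64(-3.2), np.float64(2.6), np.float64(-3.64)]
[np.float64(-38.6), np.float64(-5.6), np.float64(2.6), np.float64(-3.64)]
[np.float64(-38.2), np.float64(-8.1), np.float64(2.6), np.float64(-3.64)]
[np.float64(-37.6), np.float64(-10.5), np.float64(2.6), np.float64(-3.64)]
[np.float64(-36.9), np.float64(-12.9), np.float64(2.6), np.float64(-3.64)]
[np.float64(-36.0), np.float64(-15.2), np.float64(2.6), np.float64(-3.64)]
[np.float64(-34.9), np.float64(-17.4), np.float64(2.6), np.float64(-3.64)]
[np.float64(-33.8), np.float64(-19.6), np.float64(2.6), np.float64(-3.64)]
```

```bash
python3 -m handwheel '[[[-1,-39,-1,2,-3.6],[-1,-39,-3,2,-3.6],[-1,-38.5,-5.5,2,-3.6],[-1,-38,-8,2,-3.6],[-1,-37.5,-10.5,2,-3.6]]]'; python3 -m handwheel '[[[-1,-37,-13,2,-3.6],[-1,-36,-15,2,-3.6],[-1,-35,-17.5,2,-3.6],[-1,-20,-12,2,-3],[-1,0,0,0,0]]]';  python3 plan.py 0.594 0.1095 0.10 -86.6 | head -4
```

```text
time_s: 1.35
tcp_pos: [0.5157, -0.014, 0.2143]
tool_rot: [179.5, 0.6, -100.3]
ft_force: [0.4, 0.1, 0.4]
finger_gap: -0.001
time_s: 1.77
tcp_pos: [0.5872, 0.122, 0.202]
tool_rot: [179.3, 0.7, -85.2]
ft_force: [-0.6, -0.7, -0.9]
finger_gap: -0.003
t 1.77 tcp [587.2 122.  202. ] rot [179.32   0.7  -85.22] F [-0.6 -0.7 -0.9] gap -0.003
n 3 d [   6.8  -12.5 -102. ] da -1.4
[np.float64(4.3), np.float64(-1.9), np.float64(34.0), np.float64(0.46)]
[np.float64(4.3), np.float64(-1.9), np.float64(34.0), np.float64(0.46)]
```

```bash
python3 -m handwheel '[[[-1,4.5,-2,35,0.5],[-1,4.5,-2,35,0.5],[-1,4,-2,33,0.5],[-1,0,0,0,0]]]';  python3 plan.py 0.594 0.1095 0.10 -86.6 | head -4; python3 - <<'E'
from rig import arm
from h import *
for n in("side","top"):
    i=arm.get_image(n); np.savez(f"{n}1.npz",**i)
crop(load("top1.npz"),(150,130,250,225),7,"pics/t1.png");crop(load("side1.npz"),(185,140,285,235),7,"pics/s1.png")
E
```

```text
time_s: 2.1
tcp_pos: [0.5935, 0.1129, 0.0948]
tool_rot: [179.3, 0.7, -86.6]
ft_force: [-2.1, -0.2, -2.5]
finger_gap: -0.001
t 2.1 tcp [593.5 112.9  94.8] rot [179.31   0.73 -86.61] F [-2.1 -0.2 -2.5] gap -0.001
n 1 d [ 0.5 -3.4  5.2] da 0.0
[np.float64(3.4), np.float64(-0.3), np.float64(-5.2), np.float64(-0.01)]
```

View pics/t1.png

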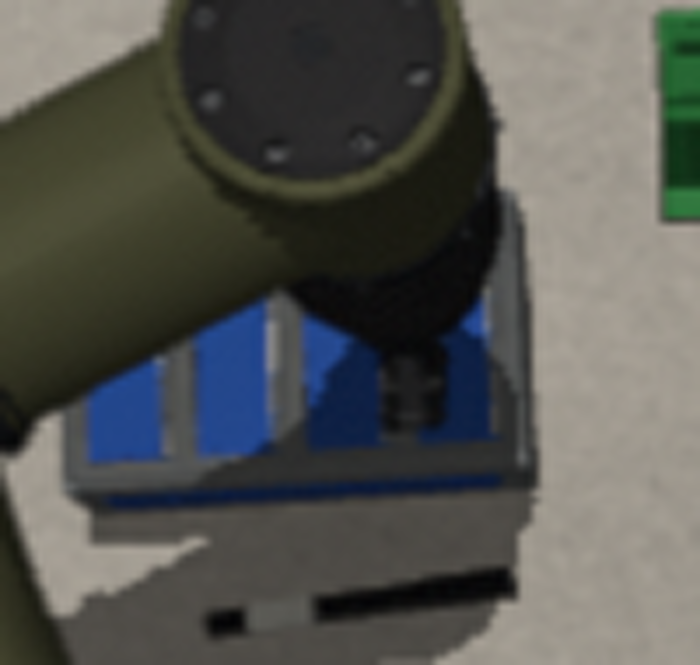

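View pics/s1.png

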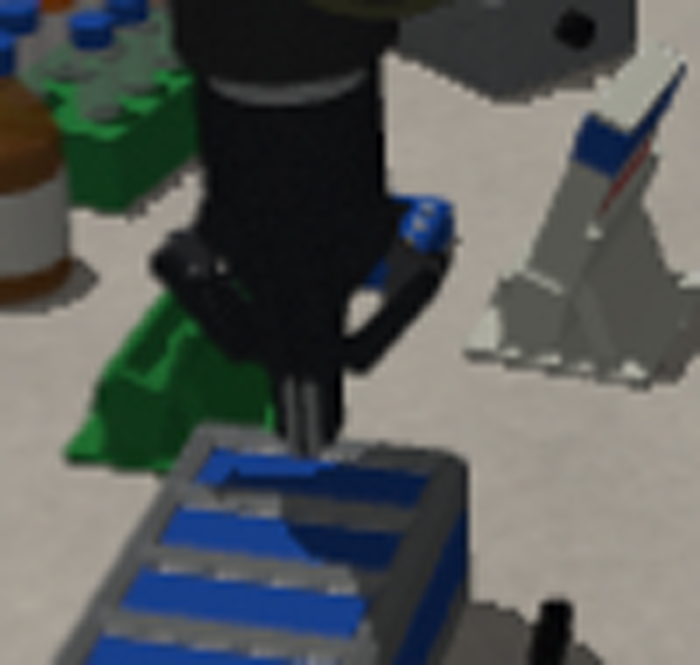

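```bash
python3 - <<'E'
from h import *
t=load("top1.npz"); s=load("side1.npz")
p=np.array([.5935,.1129,.0948])
# finger box corners at tip: x +-14.5, y +-11
P=[p+[a*.0145,b*.011,0] for a,b in((1,1),(1,-1),(-1,-1),(-1,1))]+[p]
print("top",((proj(t,P)+.5-[150,130])*7).round(0).tolist()); print("side",((proj(s,P)+.5-[185,140])*7).round(0).tolist())
E
```

```text
top [[404.0, 288.0], [455.0, 288.0], [454.0, 354.0], [403.0, 354.0], [429.0, 321.0]]
side [[270.0, 458.0], [288.0, 432.0], [352.0, 441.0], [335.0, 468.0], [311.0, 450.0]]
```

```bash
python3 - <<'E'
from h import *
t=load("top1.npz"); s=load("side1.npz")
for y in range(350,440,10):
    print(y,[tuple(np.round(pts(t,[[int(150+x/7),int(130+y/7)]])[0]*1000).astype(int)) for x in(385,400,415,430,442)])
print('side')
for y in range(400,475,10):
    print(y,[tuple(np.round(pts(s,[[int(185+x/7),int(140+y/7)]])[0]*1000).astype(int)) for x in(278,290,300,310,320,330,340)])
E
```

```text
350 [(np.int64(555), np.int64(116), np.int64(223)), (np.int64(555), np.int64(110), np.int64(223)), (np.int64(556), np.int64(105), np.int64(218)), (np.int64(558), np.int64(101), np.int64(211)), (np.int64(568), np.int64(100), np.int64(154))]
360 [(np.int64(555), np.int64(117), np.int64(210)), (np.int64(555), np.int64(112), np.int64(210)), (np.int64(555), np.int64(106), np.int64(213)), (np.int64(555), np.int64(101), np.int64(208)), (np.int64(565), np.int64(100), np.int64(153))]
370 [(np.int64(552), np.int64(117), np.int64(213)), (np.int64(553), np.int64(112), np.int64(205)), (np.int64(552), np.int64(106), np.int64(214)), (np.int64(560), np.int64(105), np.int64(166)), (np.int64(562), np.int64(100), np.int64(158))]
380 [(np.int64(551), np.int64(120), np.int64(184)), (np.int64(548), np.int64(112), np.int64(201)), (np.int64(548), np.int64(107), np.int64(203)), (np.int64(552), np.int64(103), np.int64(182)), (np.int64(555), np.int64(100), np.int64(161))]
390 [(np.int64(549), np.int64(120), np.int64(183)), (np.int64(546), np.int64(113), np.int64(199)), (np.int64(546), np.int64(107), np.int64(1
[... 2998 characters left out ...]
nt64(77)), (np.int64(593), np.int64(81), np.int64(75))]
460 [(np.int64(619), np.int64(91), np.int64(73)), (np.int64(613), np.int64(90), np.int64(73)), (np.int64(609), np.int64(91), np.int64(74)), (np.int64(590), np.int64(121), np.int64(96)), (np.int64(587), np.int64(121), np.int64(96)), (np.int64(595), np.int64(86), np.int64(74)), (np.int64(591), np.int64(86), np.int64(74))]
470 [(np.int64(614), np.int64(103), np.int64(74)), (np.int64(608), np.int64(101), np.int64(73)), (np.int64(605), np.int64(103), np.int64(75)), (np.int64(600), np.int64(98), np.int64(73)), (np.int64(597), np.int64(96), np.int64(72)), (np.int64(590), np.int64(98), np.int64(74)), (np.int64(588), np.int64(96), np.int64(74))]
```

```bash
python3 -m handwheel '[[[-1,0,0,12,0],[-1,0,0,7,0],[-1,0,0,4,0],[-1,0,0,0,0]]]'; python3 -m handwheel '[[[-1,0,0,3,0],[-1,0,0,3,0],[-1,0,0,0,0]]]'
```

```text
time_s: 2.53
tcp_pos: [0.6009, 0.1147, 0.0888]
tool_rot: [-179.3, 0.9, -86.5]
ft_force: [0.7, -0.4, -0.1]
finger_gap: 0.005
time_s: 2.78
tcp_pos: [0.6023, 0.1154, 0.0857]
tool_rot: [-179.1, 1.0, -86.5]
ft_force: [0.5, 0.7, -0.3]
finger_gap: 0.001
```

```bash
python3 - <<'E'
from rig import arm
import numpy as np
s=arm.get_state(); print({k:np.round(v,2) for k,v in s.items()})
E
```

```text
{'time_s': np.float64(2.78), 'q': array([ 29.24,   5.16,  -7.2 ,  -0.5 , -76.37, -25.59]), 'dq': array([ 0.05, -0.41,  0.62,  0.18, -0.36, -0.01]), 'tau': array([-1.000e-02, -3.906e+01,  3.442e+01,  6.880e+00,  1.400e-01,
        0.000e+00]), 'tcp_pos': array([0.6 , 0.12, 0.09]), 'tool_rot': array([-179.07,    0.99,  -86.45]), 'ft_force': array([ 0.54,  0.67, -0.26]), 'moment': array([-0.1 ,  0.12,  0.02]), 'finger_gap': np.float64(0.0)}
```

```bash
for k in 1 2; do python3 -m handwheel '[[[-1,0,0,0,0]]]'|sed -n 2,4p; done;  python3 -m handwheel '[[[-1,0,0,5,0]]]'|sed -n 2,4p;  python3 -m handwheel '[[[-1,0,0,5,0]]]'|sed -n 2,4p; python3 -m handwheel '[[[-1,0,0,0,0]]]'|sed -n 2,4p
```

```text
tcp_pos: [0.6024, 0.1154, 0.086]
tool_rot: [-179.0, 1.0, -86.4]
ft_force: [0.4, 0.4, 0.9]
tcp_pos: [0.6024, 0.1154, 0.0862]
tool_rot: [-179.0, 1.0, -86.4]
ft_force: [0.5, -0.0, -0.1]
tcp_pos: [0.6032, 0.1157, 0.0825]
tool_rot: [-178.9, 1.0, -86.4]
ft_force: [0.0, 0.2, 0.9]
tcp_pos: [0.6034, 0.1159, 0.0772]
tool_rot: [-178.9, 1.0, -86.4]
ft_force: [-0.3, -0.2, 0.5]
tcp_pos: [0.6031, 0.1157, 0.0762]
tool_rot: [-178.9, 1.0, -86.4]
ft_force: [-0.6, -0.3, -0.0]
```

```bash
python3 -m handwheel '[[[-1,4,5,-2,0],[-1,0,0,0,0]]]'|sed -n 2,4p;  python3 -m handwheel '[[[-1,0,0,4,0]]]'|sed -n 2,4p;  python3 -m handwheel '[[[-1,0,0,4,0]]]'|sed -n 2,4p; python3 -m handwheel '[[[-1,0,0,3,0]]]'|sed -n 2,4p
```

```text
tcp_pos: [0.5977, 0.1109, 0.0773]
tool_rot: [-179.0, 1.0, -86.4]
ft_force: [1.1, 0.8, 0.0]
tcp_pos: [0.598, 0.1109, 0.0741]
tool_rot: [-178.9, 1.0, -86.4]
ft_force: [-0.5, 0.4, 0.6]
tcp_pos: [0.5981, 0.1107, 0.0702]
tool_rot: [-178.9, 1.0, -86.4]
ft_force: [-1.2, -3.4, 3.6]
tcp_pos: [0.5986, 0.1104, 0.0684]
tool_rot: [-178.8, 0.9, -86.4]
ft_force: [-9.8, 1.8, 20.4]
```

```bash
python3 -m handwheel '[[[-1,0,0,-12,0],[-1,0,0,-12,0],[-1,-24,2,0,0],[-1,-22,2,0,0],[-1,0,0,0,0]]]'|sed -n 2,4p; python3 -m handwheel '[[[-1,0,0,0,0]]]'|sed -n 2,4p
```

```text
tcp_pos: [0.5918, 0.1563, 0.0968]
tool_rot: [-178.7, 1.0, -86.6]
ft_force: [0.6, -0.7, -0.8]
tcp_pos: [0.5918, 0.157, 0.0974]
tool_rot: [-178.7, 1.0, -86.5]
ft_force: [-1.1, -0.0, 0.0]
```

```bash
python3 -m handwheel '[[[-1,-3,0,14,0],[-1,0,0,8,0]]]'|sed -n 2,4p;  python3 -m handwheel '[[[-1,0,0,4,0]]]'|sed -n 2,4p;  python3 -m handwheel '[[[-1,0,0,3,0]]]'|sed -n 2,4p; python3 -m handwheel '[[[-1,0,0,3,0]]]'|sed -n 2,4p
```

```text
tcp_pos: [0.5935, 0.161, 0.0774]
tool_rot: [-178.5, 1.1, -86.5]
ft_force: [-0.3, -0.2, -0.8]
tcp_pos: [0.5935, 0.1604, 0.0726]
tool_rot: [-178.5, 1.1, -86.5]
ft_force: [-3.9, -6.0, 21.0]
tcp_pos: [0.5945, 0.1591, 0.0713]
tool_rot: [-178.4, 0.9, -86.5]
ft_force: [-4.4, -4.2, 16.1]
tcp_pos: [0.5953, 0.1582, 0.0692]
tool_rot: [-178.3, 0.9, -86.5]
ft_force: [-1.2, 0.0, -0.1]
```

```bash
python3 -m handwheel '[[[-1,0,0,3,0]]]'|sed -n 2,4p;  python3 -m handwheel '[[[-1,0,0,3,0]]]'|sed -n 2,4p; python3 -m handwheel '[[[-1,0,0,3,0]]]'|sed -n 2,4p
```

```text
tcp_pos: [0.5955, 0.1575, 0.066]
tool_rot: [-178.3, 0.9, -86.6]
ft_force: [-0.3, -0.4, 0.4]
tcp_pos: [0.5956, 0.1571, 0.0624]
tool_rot: [-178.3, 0.9, -86.6]
ft_force: [-0.5, 0.5, 0.0]
tcp_pos: [0.5955, 0.1568, 0.0587]
tool_rot: [-178.3, 0.9, -86.6]
ft_force: [-0.3, 0.2, 0.8]
```

```bash
python3 -m handwheel '[[[-1,0,0,5,0],[-1,0,0,4,0]]]'|sed -n 2,4p;  python3 -m handwheel '[[[-1,-2,0,0,0]]]'|sed -n 2,4p; python3 -m handwheel '[[[-1,-2,0,0,0]]]'|sed -n 2,4p; python3 -m handwheel '[[[-1,-2,0,0,0]]]'|sed -n 2,4p
```

```text
tcp_pos: [0.5957, 0.1568, 0.0482]
tool_rot: [-178.4, 0.9, -86.6]
ft_force: [-0.6, 0.1, 0.7]
tcp_pos: [0.5949, 0.1584, 0.0466]
tool_rot: [-178.5, 0.9, -86.7]
ft_force: [0.2, 0.3, 0.3]
tcp_pos: [0.5948, 0.1586, 0.0465]
tool_rot: [-178.6, 0.6, -86.7]
ft_force: [0.8, -11.5, 6.6]
tcp_pos: [0.5948, 0.1585, 0.0466]
tool_rot: [-178.6, 0.4, -86.7]
ft_force: [1.2, -8.2, 1.0]
```

```bash
python3 -m handwheel '[[[-1,3,0,0,0],[-1,3,0,0,0]]]'|sed -n 2,4p;  python3 -m handwheel '[[[-1,2,0,0,0]]]'|sed -n 2,4p; python3 -m handwheel '[[[-1,2,0,0,0]]]'|sed -n 2,4p; python3 -m handwheel '[[[-1,2,0,0,0]]]'|sed -n 2,4p
```

```text
tcp_pos: [0.5951, 0.1524, 0.0462]
tool_rot: [-178.6, 0.4, -86.7]
ft_force: [0.0, 0.4, -0.0]
tcp_pos: [0.5951, 0.1505, 0.0459]
tool_rot: [-178.6, 0.4, -86.7]
ft_force: [0.4, 1.3, -0.3]
tcp_pos: [0.5952, 0.1486, 0.0458]
tool_rot: [-178.6, 0.4, -86.7]
ft_force: [0.4, 0.7, -0.1]
tcp_pos: [0.5953, 0.1468, 0.0457]
tool_rot: [-178.6, 0.5, -86.7]
ft_force: [-0.6, 1.7, -0.2]
```

```bash
python3 -m handwheel '[[[-1,2,0,0,0]]]'|sed -n 2,4p; python3 -m handwheel '[[[-1,2,0,0,0]]]'|sed -n 2,4p; python3 -m handwheel '[[[-1,2,0,0,0]]]'|sed -n 2,4p
```

```text
tcp_pos: [0.5954, 0.1462, 0.0457]
tool_rot: [-178.6, 0.6, -86.7]
ft_force: [-2.5, 11.3, 1.4]
tcp_pos: [0.5954, 0.1463, 0.0457]
tool_rot: [-178.5, 0.9, -86.6]
ft_force: [-2.1, 8.5, 1.1]
tcp_pos: [0.5953, 0.1464, 0.0458]
tool_rot: [-178.5, 1.1, -86.6]
ft_force: [-2.0, 7.7, -0.3]
```

```bash
python3 -m handwheel '[[[-1,-6,0,0,0],[-1,0,10,0,0],[-1,0,10,0,0],[-1,0,5,0,0],[-1,0,3,0,0]]]'|sed -n 2,4p;  python3 -m handwheel '[[[-1,0,3,0,0]]]'|sed -n 2,4p; python3 -m handwheel '[[[-1,0,3,0,0]]]'|sed -n 2,4p; python3 -m handwheel '[[[-1,0,3,0,0]]]'|sed -n 2,4p
```

```text
tcp_pos: [0.567, 0.1525, 0.0459]
tool_rot: [-178.4, 1.1, -86.5]
ft_force: [1.1, 0.4, 0.9]
tcp_pos: [0.5639, 0.1524, 0.046]
tool_rot: [-178.4, 1.1, -86.5]
ft_force: [-0.1, 1.1, 1.8]
tcp_pos: [0.5609, 0.1523, 0.0461]
tool_rot: [-178.4, 1.1, -86.5]
ft_force: [0.7, 1.2, 0.1]
tcp_pos: [0.559, 0.1523, 0.0463]
tool_rot: [-178.2, 1.1, -86.5]
ft_force: [19.7, -2.0, -13.0]
```

Now the +x wall.

```bash
python3 -m handwheel '[[[-1,0,-15,0,0],[-1,0,-18,0,0],[-1,0,-18,0,0],[-1,0,-8,0,0],[-1,0,0,0,0]]]'|sed -n 2,4p;  python3 -m handwheel '[[[-1,0,-3,0,0]]]'|sed -n 2,4p; python3 -m handwheel '[[[-1,0,-3,0,0]]]'|sed -n 2,4p; python3 -m handwheel '[[[-1,0,-3,0,0]]]'|sed -n 2,4p
```

```text
tcp_pos: [0.6193, 0.1555, 0.0482]
tool_rot: [-178.2, 1.1, -86.5]
ft_force: [-0.1, 0.3, 0.9]
tcp_pos: [0.6219, 0.1555, 0.048]
tool_rot: [-178.2, 1.1, -86.5]
ft_force: [-0.1, -0.3, -0.1]
tcp_pos: [0.6245, 0.1556, 0.0478]
tool_rot: [-178.3, 1.1, -86.5]
ft_force: [-0.5, 0.2, -1.1]
tcp_pos: [0.6271, 0.1558, 0.0478]
tool_rot: [-178.3, 1.1, -86.5]
ft_force: [0.7, 0.8, 1.0]
```

```bash
python3 -m handwheel '[[[-1,0,-3,0,0]]]'|sed -n 2,4p; python3 -m handwheel '[[[-1,0,-2,0,0]]]'|sed -n 2,4p; python3 -m handwheel '[[[-1,0,-2,0,0]]]'|sed -n 2,4p
```

```text
tcp_pos: [0.6299, 0.1561, 0.0479]
tool_rot: [-178.3, 1.1, -86.5]
ft_force: [-0.3, 0.6, 0.3]
tcp_pos: [0.6315, 0.1562, 0.048]
tool_rot: [-178.4, 1.1, -86.5]
ft_force: [-10.9, 1.2, 6.8]
tcp_pos: [0.6315, 0.1561, 0.048]
tool_rot: [-178.6, 1.1, -86.5]
ft_force: [-17.2, 0.4, 9.3]
```

```bash
python3 -m handwheel '[[[-1,0,6,-5,0],[-1,0,3,-38,0],[1,0,2,-40,0],[1,0,0,-40,0],[1,0,0,0,0]]]';  python3 plan.py 0.5325 -0.1836 0.19 -94.3
```

```text
time_s: 7.87
tcp_pos: [0.6147, 0.1515, 0.173]
tool_rot: [-179.0, 0.8, -86.5]
ft_force: [0.2, -0.2, 3.1]
finger_gap: 0.42
t 7.87 tcp [614.7 151.5 173. ] rot [-178.98    0.85  -86.52] F [ 0.2 -0.2  3.1] gap 0.42
n 9 d [ -82.2 -335.1   17. ] da -7.8
[np.float64(36.6), np.float64(11.4), np.float64(-1.9), np.float64(0.86)]
[np.float64(36.8), np.float64(10.8), np.float64(-1.9), np.float64(0.86)]
[np.float64(36.9), np.float64(10.3), np.float64(-1.9), np.float64(0.86)]
[np.float64(37.1), np.float64(9.7), np.float64(-1.9), np.float64(0.86)]
[np.float64(37.2), np.float64(9.1), np.float64(-1.9), np.float64(0.86)]
[np.float64(37.4), np.float64(8.6), np.float64(-1.9), np.float64(0.86)]
[np.float64(37.5), np.float64(8.0), np.float64(-1.9), np.float64(0.86)]
[np.float64(37.6), np.float64(7.5), np.float64(-1.9), np.float64(0.86)]
[np.float64(37.7), np.float64(6.9), np.float64(-1.9), np.float64(0.86)]
```

```bash
python3 -m handwheel '[[[1,36.5,11.5,-6,0.9],[1,36.5,11,-6,0.9],[1,37,10.5,-6,0.9],[1,37,10,-3,0.9],[1,37,9,0,0.9]]]'; python3 -m handwheel '[[[1,37.5,8.5,0,0.9],[1,37,8,0,0.9],[1,30,7.5,0,0.9],[1,10,2,0,0.5],[1,0,0,0,0]]]';python3 -m handwheel '[[[1,0,0,0,0]]]';  python3 plan.py 0.5325 -0.1836 0.19 -94.3 |tail -3
```

```text
time_s: 8.28
tcp_pos: [0.568, -0.0341, 0.1952]
tool_rot: [-178.4, 1.1, -90.6]
ft_force: [0.7, 0.2, 0.2]
finger_gap: 1.0
time_s: 8.7
tcp_pos: [0.5344, -0.1591, 0.1958]
tool_rot: [-178.0, 1.1, -94.3]
ft_force: [-0.0, 1.2, 0.4]
finger_gap: 1.0
time_s: 8.78
tcp_pos: [0.5343, -0.1595, 0.1962]
tool_rot: [-177.9, 1.1, -94.4]
ft_force: [0.5, -0.1, -0.2]
finger_gap: 0.999
t 8.78 tcp [ 534.3 -159.5  196.2] rot [-177.93    1.11  -94.4 ] F [ 0.5 -0.1 -0.2] gap 0.999
n 1 d [ -1.8 -24.1  -6.2] da 0.1
[np.float64(24.1), np.float64(-0.1), np.float64(6.2), np.float64(-0.1)]
```

```bash
python3 -m handwheel '[[[1,12,0,6,0],[1,12,0,0,0],[1,0,0,0,0],[1,0,0,0,0]]]';  python3 - <<'E'
from rig import arm
from h import *
s=arm.get_state(); print(s["tcp_pos"].round(4),s["tool_rot"].round(2),"tool z",R.from_euler('xyz',s["tool_rot"],degrees=True).as_matrix()[:,2].round(4))
for n in("side","top"):
    i=arm.get_image(n); np.savez(f"{n}2.npz",**i)
crop(load("top2.npz"),(265,140,365,235),7,"pics/t2.png");crop(load("side2.npz"),(220,110,320,205),7,"pics/s2.png")
E
```

```text
time_s: 9.12
tcp_pos: [0.5338, -0.1824, 0.1891]
tool_rot: [-177.9, 1.1, -94.1]
ft_force: [-0.7, -0.3, 0.3]
finger_gap: 0.994
[ 0.5338 -0.1824  0.1891] [-177.88    1.13  -94.13] tool z [ 0.0383  0.017  -0.9991]
```

View pics/s2.png

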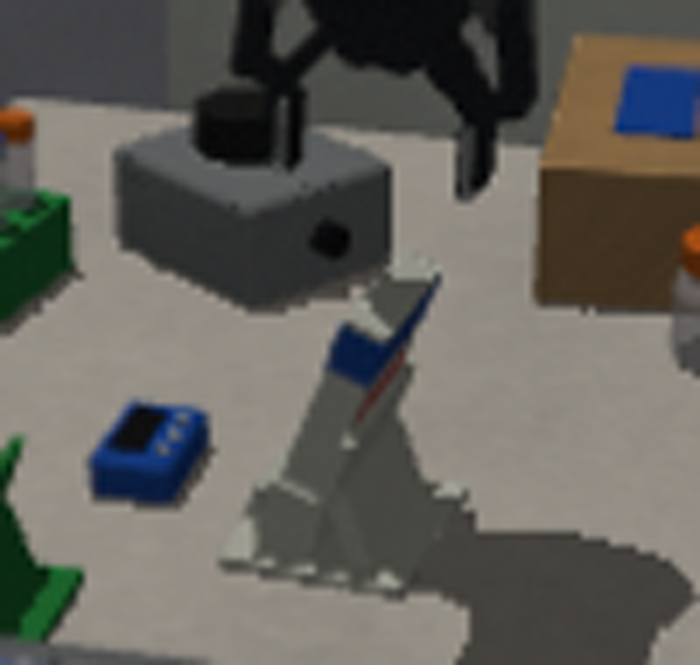

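View pics/t2.png

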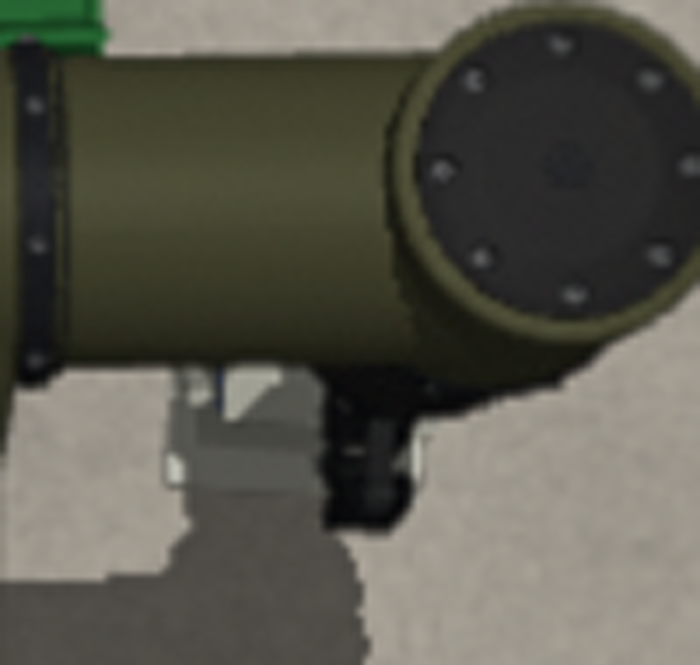

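```bash
python3 -m handwheel '[[[1,1,1,25,0],[1,1,1,25,0],[1,0.5,1,20,0],[1,0,1,12,0],[1,0,0,3,0]]]';  python3 plan.py 0.533 -0.1836 0.103 -94.3 |tail -3
```

```text
time_s: 9.63
tcp_pos: [0.5355, -0.1813, 0.104]
tool_rot: [-177.5, 1.1, -93.9]
ft_force: [-0.7, -0.1, 0.1]
finger_gap: 1.0
t 9.63 tcp [ 535.5 -181.3  104. ] rot [-177.52    1.1   -93.92] F [-0.7 -0.1  0.1] gap 1.0
n 1 d [-2.5 -2.3 -1. ] da -0.4
[np.float64(2.5), np.float64(2.4), np.float64(1.0), np.float64(0.38)]
```

```bash
python3 -m handwheel '[[[0.1,2.5,2.5,0,0.4],[0.1,0,0,0,0],[0.1,0,0,0,0],[0.1,0,0,0,0],[0.1,0,0,0,0]]]';  python3 - <<'E'
from rig import arm
from h import *
i=arm.get_image("side"); np.savez(f"side3.npz",**i)
crop(i,(240,120,300,180),10,"pics/s3.png")
E
```

```text
time_s: 10.05
tcp_pos: [0.5342, -0.1836, 0.1072]
tool_rot: [-177.3, 1.1, -94.3]
ft_force: [-0.1, 0.2, 0.3]
finger_gap: 0.548
```

View pics/s3.png

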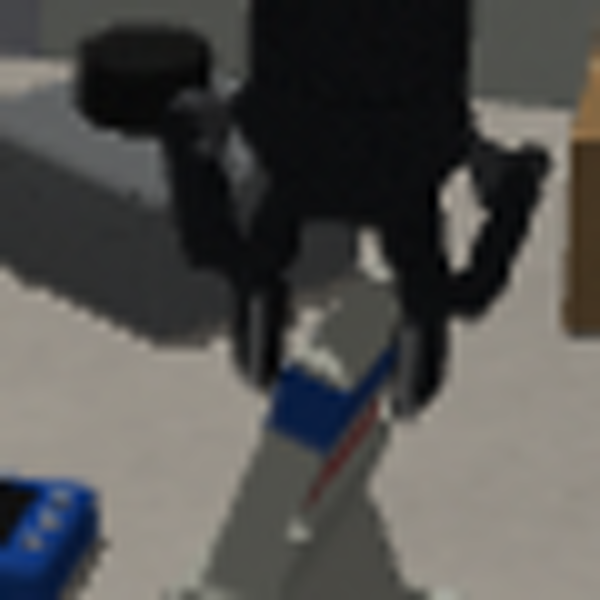

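```bash
python3 -m handwheel '[[[0.1,0,0,5,0],[0.1,0,0,1,0],[-0.1,0,0,0,0]]]'; python3 -m handwheel '[[[-0.2,0,0,0,0]]]';python3 -m handwheel '[[[-0.3,0,0,0,0]]]';
```

```text
time_s: 10.35
tcp_pos: [0.5353, -0.1836, 0.1022]
tool_rot: [-177.2, 1.1, -94.3]
ft_force: [-0.4, 0.4, 0.2]
finger_gap: 0.454
time_s: 10.43
tcp_pos: [0.5357, -0.1838, 0.1028]
tool_rot: [-177.1, 1.0, -94.3]
ft_force: [0.3, 0.1, 3.1]
finger_gap: 0.402
time_s: 10.52
tcp_pos: [0.5389, -0.1839, 0.1044]
tool_rot: [-176.6, 1.0, -94.2]
ft_force: [10.8, -1.0, -2.5]
finger_gap: 0.356
```

```bash
python3 -m handwheel '[[[-0.4,0,-2,0,0]]]'; python3 -m handwheel '[[[-0.6,0,-1,0,0]]]';python3 -m handwheel '[[[-1,0,0,0,0]]]';
```

```text
time_s: 10.6
tcp_pos: [0.545, -0.1839, 0.1062]
tool_rot: [-176.0, 1.1, -94.2]
ft_force: [15.8, -2.1, -4.3]
finger_gap: 0.314
time_s: 10.68
tcp_pos: [0.5502, -0.1839, 0.108]
tool_rot: [-175.4, 1.1, -94.2]
ft_force: [9.4, -1.3, -3.1]
finger_gap: 0.283
time_s: 10.77
tcp_pos: [0.5526, -0.1838, 0.1091]
tool_rot: [-175.0, 1.1, -94.1]
ft_force: [0.6, -0.2, -1.5]
finger_gap: 0.274
```

```bash
python3 -m handwheel '[[[-1,0,0,0,0]]]';  python3 - <<'E'
from rig import arm
from h import *
i=arm.get_image("side"); np.savez(f"side4.npz",**i)
crop(i,(240,120,300,200),9,"pics/s4.png")
E
```

```text
time_s: 10.85
tcp_pos: [0.5528, -0.1836, 0.109]
tool_rot: [-175.0, 1.1, -94.1]
ft_force: [-0.3, 0.3, -2.1]
finger_gap: 0.273
```

View pics/s4.png

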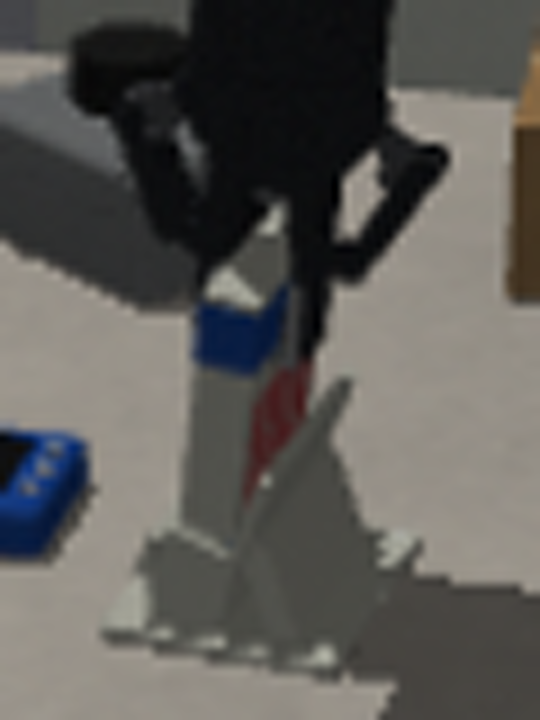

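```bash
python3 -m handwheel '[[[-1,0,0,-10,0],[-1,0,0,-15,0],[-1,0,0,-20,0]]]';python3 -m handwheel '[[[-1,0,0,-25,0],[-1,0,0,-25,0],[-1,0,0,-20,0],[-1,0,0,-5,0],[-1,0,0,0,0]]]';  python3 - <<'E'
from rig import arm
from h import *
i=arm.get_image("side"); np.savez(f"side5.npz",**i)
crop(i,(220,80,300,200),6,"pics/s5.png")
i=arm.get_image("top"); np.savez(f"top5.npz",**i)
s=arm.get_state(); print(R.from_euler('xyz',s["tool_rot"],degrees=True).as_matrix().round(3))
E
```

```text
time_s: 11.15
tcp_pos: [0.5445, -0.1834, 0.1487]
tool_rot: [-175.9, 1.2, -94.2]
ft_force: [0.3, -0.6, -2.5]
finger_gap: 0.268
time_s: 11.57
tcp_pos: [0.5354, -0.1853, 0.2309]
tool_rot: [-176.1, 1.1, -94.2]
ft_force: [-0.1, 0.4, -1.8]
finger_gap: 0.27
[[-0.074 -0.995  0.067]
 [-0.997  0.075  0.015]
 [-0.02  -0.066 -0.998]]
```

View pics/s5.png

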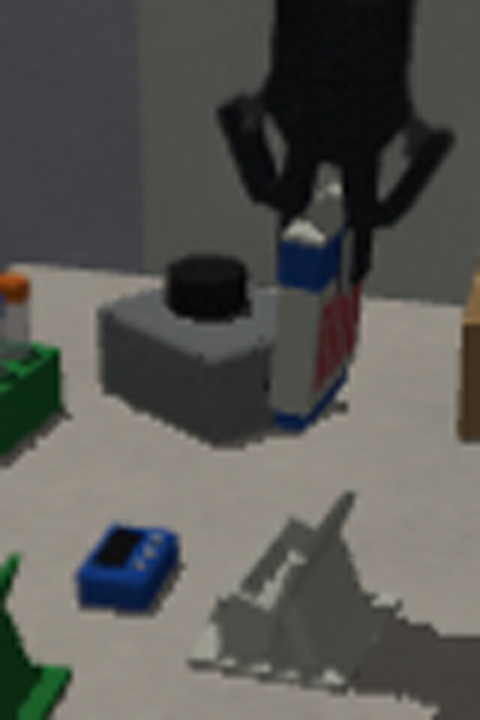

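```bash
python3 - <<'E'
from h import *
s=load("side5.npz"); crop(s,(255,100,290,160),10,"pics/s5b.png")
Rt=R.from_euler('xyz',[-176.1,1.1,-94.2],degrees=True).as_matrix(); tcp=np.array([.5354,-.1853,.2309])
uv,P=cloud(s,(262,110,285,155)); m=(np.abs(P[:,1]+.185)<.08)&(P[:,2]>.08)&(np.abs(P[:,0]-.54)<.05); Q=(P[m]-tcp)@Rt*1000
print(m.sum()); print("tool-frame pct",np.percentile(Q,[1,5,50,95,99],axis=0).round(1))
for zlo in range(-40,100,10):
    q=Q[(Q[:,2]>zlo)&(Q[:,2]<=zlo+10)]
    if len(q)>4: print(zlo,len(q),"x",np.percentile(q[:,0],[3,10,25,90,97]).round(0),"y",np.percentile(q[:,1],[3,50,97]).round(0))
E
```

```text
596
tool-frame pct [[-46.6 -36.7 -65.8]
 [-44.7 -22.3 -57.8]
 [-18.9   7.3 -13.7]
 [ 25.4  24.3  61.5]
 [ 44.   33.9  74.5]]
-40 44 x [-45. -44. -42.  -6.  -1.] y [-18.  11.  24.]
-30 48 x [-46. -44. -43.  -6.  -1.] y [-20.  11.  25.]
-20 40 x [-44. -43. -42.  -5.   3.] y [-24.  10.  25.]
-10 38 x [-46. -45. -42.  -6.  -2.] y [-11.  10.  20.]
0 29 x [-46. -44. -41.   1.   6.] y [-11.   8.  12.]
10 40 x [-45. -44. -42.  25.  30.] y [-9. 10. 13.]
20 36 x [-44. -43. -41.  25.  32.] y [-10.   9.  12.]
30 40 x [-46. -44. -42.  21.  36.] y [-12.  10.  12.]
40 34 x [-45. -42. -41.  28.  44.] y [-12.  10.  12.]
50 35 x [-46. -44. -40.  26.  35.] y [-10.   9.  11.]
60 19 x [-43. -40. -37.  27.  37.] y [-9.  7. 10.]
70 17 x [-37. -36. -32.  20.  37.] y [-7.  5.  7.]
```

View pics/s5b.png

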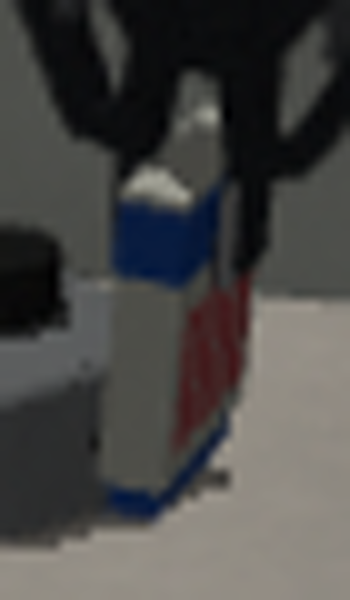

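```bash
python3 plan.py 0.596 0.152 0.215 -176.6
```

```text
t 11.67 tcp [ 535.1 -185.2  229. ] rot [-176.21    1.14  -94.22] F [ 0.   0.2 -2.7] gap 0.276
n 12 d [ 60.9 337.2 -14. ] da -82.4
[np.float64(-28.4), np.float64(-3.0), np.float64(1.2), np.float64(6.86)]
[np.float64(-28.5), np.float64(0.4), np.float64(1.2), np.float64(6.86)]
[np.float64(-28.3), np.float64(3.8), np.float64(1.2), np.float64(6.86)]
[np.float64(-27.6), np.float64(7.2), np.float64(1.2), np.float64(6.86)]
[np.float64(-26.6), np.float64(10.4), np.float64(1.2), np.float64(6.86)]
[np.float64(-25.1), np.float64(13.5), np.float64(1.2), np.float64(6.86)]
[np.float64(-23.3), np.float64(16.4), np.float64(1.2), np.float64(6.86)]
[np.float64(-21.2), np.float64(19.1), np.float64(1.2), np.float64(6.86)]
[np.float64(-18.8), np.float64(21.5), np.float64(1.2), np.float64(6.86)]
[np.float64(-16.1), np.float64(23.6), np.float64(1.2), np.float64(6.86)]
[np.float64(-13.1), np.float64(25.4), np.float64(1.2), np.float64(6.86)]
[np.float64(-10.0), np.float64(26.7), np.float64(1.2), np.float64(6.86)]
```

```bash
python3 -m handwheel '[[[-1,-14,-1.5,0,3.5],[-1,-28,-1,0,6.8],[-1,-28.5,2,0,6.8],[-1,-28,5,0,6.8],[-1,-27,9,0,6.8]]]'; python3 -m handwheel '[[[-1,-26,12,0,6.8],[-1,-24,15,0,6.8],[-1,-22,18,0,6.8],[-1,-20,20,0,6.8],[-1,-17,22,0,6.8]]]'; python3 plan.py 0.596 0.152 0.215 -176.6
```

```text
time_s: 12.08
tcp_pos: [0.5551, -0.0597, 0.2218]
tool_rot: [-178.1, 2.4, -126.4]
ft_force: [0.1, -0.5, -1.5]
finger_gap: 0.273
time_s: 12.5
tcp_pos: [0.5809, 0.0855, 0.2136]
tool_rot: [180.0, 2.1, -162.2]
ft_force: [0.4, -1.1, -1.1]
finger_gap: 0.274
t 12.5 tcp [580.9  85.5 213.6] rot [ 180.      2.08 -162.19] F [ 0.4 -1.1 -1.1] gap 0.274
n 3 d [15.1 66.5  1.4] da -14.4
[np.float64(-11.6), np.float64(19.6), np.float64(-0.5), np.float64(4.8)]
[np.float64(-9.9), np.float64(20.5), np.float64(-0.5), np.float64(4.8)]
[np.float64(-8.1), np.float64(21.2), np.float64(-0.5), np.float64(4.8)]
```

```bash
python3 -m handwheel '[[[-1,-11,19,0,5],[-1,-10,18,0,4.8],[-1,-4,9,0,3],[-1,-1,3,0,1],[-1,0,0,0,0]]]'; python3 -m handwheel '[[[-1,0,0,0,0],[-1,0,0,0,0]]]'; python3 plan.py 0.596 0.152 0.17 -176.6; python3 - <<'E'
from rig import arm
from h import *
s=arm.get_state(); print(R.from_euler('xyz',s["tool_rot"],degrees=True).as_matrix().round(3))
E
```

```text
time_s: 12.92
tcp_pos: [0.5915, 0.1476, 0.2005]
tool_rot: [179.8, 0.9, -176.7]
ft_force: [-0.2, -0.8, -0.9]
finger_gap: 0.274
time_s: 13.08
tcp_pos: [0.5903, 0.1474, 0.1969]
tool_rot: [179.9, 0.6, -176.6]
ft_force: [0.0, -0.3, -1.9]
finger_gap: 0.273
t 13.08 tcp [590.3 147.4 196.9] rot [ 179.89    0.58 -176.62] F [ 0.  -0.3 -1.9] gap 0.273
n 1 d [  5.7   4.6 -26.9] da 0.0
[np.float64(-6.0), np.float64(4.3), np.float64(26.9), np.float64(-0.02)]
[[-0.998 -0.059  0.01 ]
 [-0.059  0.998  0.002]
 [-0.01   0.002 -1.   ]]
```

```bash
python3 -m handwheel '[[[-1,-4,3,6,0],[-1,-2,1.5,8,0],[-1,0,0,0,0]]]'; python3 - <<'E'
from rig import arm
from h import *
for n,b in(("side",(180,140,290,240)),("top",(140,120,250,220))):
    i=arm.get_image(n); np.savez(f"{n}6.npz",**i); crop(i,b,6,f"pics/{n}6.png")
s=arm.get_state(); print(s["tcp_pos"],s["tool_rot"])
Rt=R.from_euler('xyz',s["tool_rot"],degrees=True).as_matrix(); tcp=s["tcp_pos"]
i=load("side6.npz"); uv,P=cloud(i,(180,140,290,240)); Q=(P-tcp)@Rt*1000
for zlo in range(-50,100,10):
    q=Q[(Q[:,2]>zlo)&(Q[:,2]<=zlo+10)&(np.abs(Q[:,1])<20)&(np.abs(Q[:,0])<65)]
    if len(q)>4: print(zlo,len(q),"x",np.percentile(q[:,0],[2,10,50,90,98]).round(0),"y",np.percentile(q[:,1],[3,50,97]).round(0))
E
```

```text
time_s: 13.33
tcp_pos: [0.5962, 0.1512, 0.1807]
tool_rot: [179.9, 0.5, -176.6]
ft_force: [0.9, -0.3, -2.6]
finger_gap: 0.272
[0.59651515 0.15104237 0.18241806] [ 179.90246301    0.6132619  -176.64168551]
-50 102 x [-40. -36.  21.  43.  47.] y [-15.   3.  14.]
-40 75 x [-43. -38.  20.  45.  47.] y [ 1. 12. 17.]
-30 92 x [-41. -34.  17.  47.  48.] y [-6. 12. 19.]
-20 85 x [-41. -34.  17.  47.  48.] y [-8. 12. 18.]
-10 90 x [-39. -31.  16.  47.  48.] y [-3. 11. 19.]
0 90 x [-39. -32.  12.  44.  48.] y [ 0. 12. 15.]
10 105 x [-40. -31.   6.  44.  49.] y [-3. 11. 15.]
20 97 x [-39. -32.   8.  45.  48.] y [ 5. 12. 14.]
30 97 x [-38. -30.   8.  45.  49.] y [ 1. 11. 14.]
40 95 x [-40. -31.   7.  46.  49.] y [-1. 11. 15.]
50 91 x [-37. -29.   8.  45.  49.] y [-4. 11. 13.]
60 69 x [-37. -26.   8.  43.  49.] y [ 2.  9. 12.]
70 58 x [-34. -29.  -1.  31.  42.] y [ 4.  7. 10.]
```

View pics/side6.png

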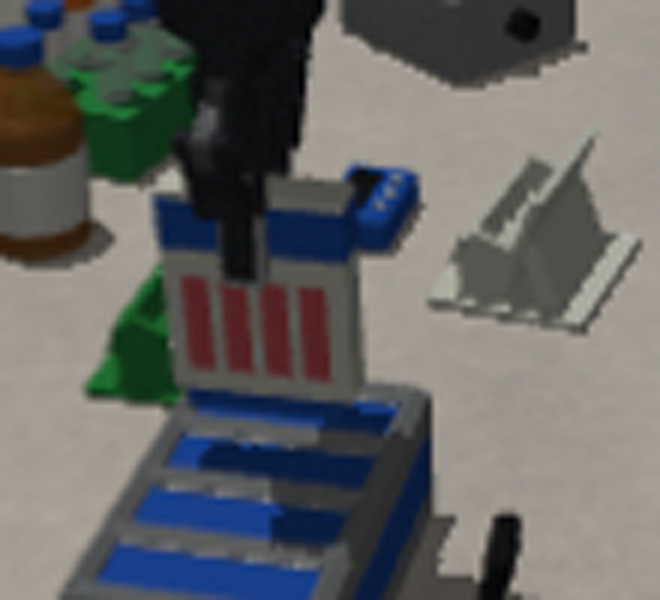

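View pics/top6.png

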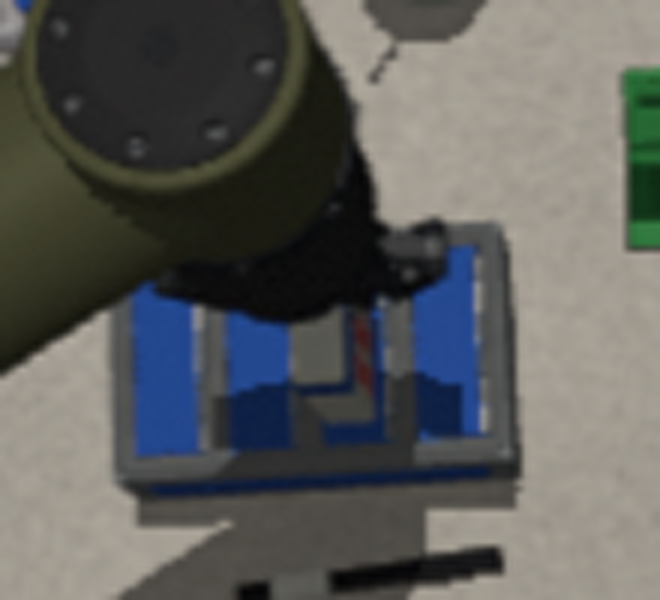

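```bash
python3 -m handwheel '[[[-1,-1.5,1.4,8,0],[-1,0,0,8,0],[-1,0,0,6,0],[-1,0,0,0,0]]]'; python3 plan.py 0.598 0.1524 0.085 -176.6
```

```text
time_s: 13.77
tcp_pos: [0.5987, 0.1524, 0.1593]
tool_rot: [179.9, 0.7, -176.7]
ft_force: [-0.8, 0.6, -2.5]
finger_gap: 0.279
t 13.77 tcp [598.7 152.4 159.3] rot [ 179.85    0.72 -176.67] F [-0.8  0.6 -2.5] gap 0.279
n 2 d [ -0.7   0.  -74.3] da 0.1
[np.float64(0.4), np.float64(0.0), np.float64(37.2), np.float64(-0.03)]
[np.float64(0.4), np.float64(0.0), np.float64(37.2), np.float64(-0.03)]
```

```bash
for k in 1 ; do python3 -m handwheel '[[[-1,0,0,6,0]]]'|sed -n 2,4p; python3 -m handwheel '[[[-1,0,0,6,0]]]'|sed -n 2,4p;  python3 -m handwheel '[[[-1,0,0,6,0]]]'|sed -n 2,4p; done
```

```text
tcp_pos: [0.5993, 0.1524, 0.1542]
tool_rot: [179.8, 0.8, -176.7]
ft_force: [0.2, 0.7, -1.0]
tcp_pos: [0.5992, 0.1524, 0.1475]
tool_rot: [179.8, 0.8, -176.7]
ft_force: [-0.2, -0.5, -1.0]
tcp_pos: [0.5996, 0.1525, 0.1413]
tool_rot: [179.8, 0.9, -176.7]
ft_force: [0.3, 0.8, -0.5]
```

```bash
for k in 1 ; do python3 -m handwheel '[[[-1,1.5,0,6,0]]]'|sed -n 2,4p; python3 -m handwheel '[[[-1,0,0,6,0]]]'|sed -n 2,4p;  python3 -m handwheel '[[[-1,0,0,6,0]]]'|sed -n 2,4p; done
```

```text
tcp_pos: [0.5983, 0.1525, 0.1348]
tool_rot: [179.8, 0.9, -176.7]
ft_force: [-0.1, 0.6, -0.6]
tcp_pos: [0.5983, 0.1527, 0.1283]
tool_rot: [179.8, 0.9, -176.7]
ft_force: [-0.2, 1.0, -1.0]
tcp_pos: [0.5983, 0.1528, 0.1216]
tool_rot: [179.8, 0.9, -176.7]
ft_force: [-0.2, 0.6, -1.6]
```

Sliding in freely.

```bash
for k in 1 ; do python3 -m handwheel '[[[-1,0,0,6,0]]]'|sed -n 2,4p; python3 -m handwheel '[[[-1,0,0,6,0]]]'|sed -n 2,4p;  python3 -m handwheel '[[[-1,0,0,6,0]]]'|sed -n 2,4p; python3 -m handwheel '[[[-1,0,0,5,0]]]'|sed -n 2,4p; done
```

```text
tcp_pos: [0.5983, 0.1529, 0.1149]
tool_rot: [179.8, 0.9, -176.6]
ft_force: [-0.5, 1.0, -1.3]
tcp_pos: [0.5984, 0.153, 0.1081]
tool_rot: [179.8, 0.9, -176.6]
ft_force: [0.5, 0.0, 0.0]
tcp_pos: [0.5984, 0.1531, 0.1013]
tool_rot: [179.8, 0.9, -176.6]
ft_force: [0.2, 1.1, -2.0]
tcp_pos: [0.5983, 0.1531, 0.0953]
tool_rot: [179.8, 0.8, -176.6]
ft_force: [0.7, 0.9, -0.9]
```

```bash
for k in 1 ; do python3 -m handwheel '[[[-1,0,0,4,0]]]'|sed -n 2,4p; python3 -m handwheel '[[[-1,0,0,3,0]]]'|sed -n 2,4p;  python3 -m handwheel '[[[-1,0,0,2,0]]]'|sed -n 2,4p; done
```

```text
tcp_pos: [0.5982, 0.153, 0.0904]
tool_rot: [179.8, 0.8, -176.6]
ft_force: [-0.5, -0.4, -1.6]
tcp_pos: [0.598, 0.1529, 0.0865]
tool_rot: [179.8, 0.8, -176.6]
ft_force: [-0.6, 0.7, -1.4]
tcp_pos: [0.5979, 0.1528, 0.0839]
tool_rot: [179.8, 0.8, -176.6]
ft_force: [0.2, 0.1, -2.1]
```

```bash
for k in 1 ; do python3 -m handwheel '[[[-1,0,0,1.5,0]]]'|sed -n 2,4p; python3 -m handwheel '[[[-1,0,0,1.5,0]]]'|sed -n 2,4p; done; python3 - <<'E'
from rig import arm
from h import *
i=arm.get_image("side"); crop(i,(190,165,260,235),8,"pics/s7.png"); np.savez("side7.npz",**i)
E
```

```text
tcp_pos: [0.5981, 0.1528, 0.0833]
tool_rot: [179.9, 0.8, -176.6]
ft_force: [-6.6, 0.9, 10.9]
tcp_pos: [0.5984, 0.1527, 0.0834]
tool_rot: [179.9, 0.8, -176.6]
ft_force: [-5.5, 1.5, 6.3]
```

View pics/s7.png

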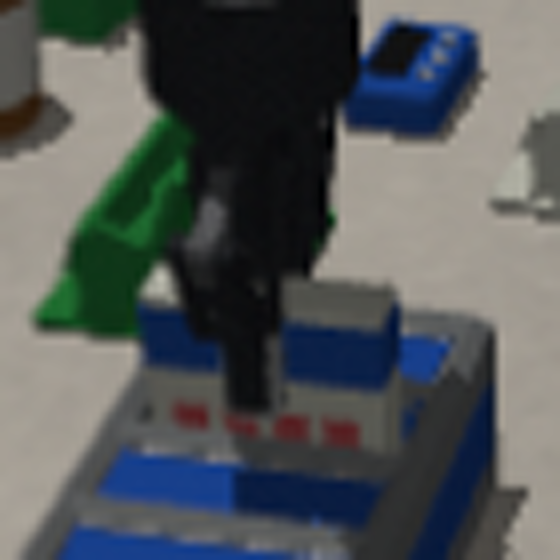

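Contact gives 11 N with the TCP at 83.4 mm, which puts the underside at about 7 mm, so it is on the floor. Releasing.

```bash
python3 -m handwheel '[[[-0.35,0,0,0,0],[-0.2,0,0,0,0],[0,0,0,0,0],[0,0,0,0,0]]]'; python3 -m handwheel '[[[0,0,0,-10,0],[0,0,0,-20,0],[0,0,0,-30,0],[0,0,0,-35,0],[0,0,0,-20,0]]]'; python3 - <<'E'
from rig import arm
from h import *
i=arm.get_image("side"); crop(i,(190,165,270,245),7,"pics/s8.png"); np.savez("side8.npz",**i)
E
```

```text
time_s: 15.4
tcp_pos: [0.5996, 0.1529, 0.0851]
tool_rot: [179.8, 1.1, -176.6]
ft_force: [0.4, -0.3, -0.9]
finger_gap: 0.499
time_s: 15.82
tcp_pos: [0.5949, 0.1506, 0.1994]
tool_rot: [-179.9, 0.4, -176.6]
ft_force: [-0.5, -0.4, 1.0]
finger_gap: 0.503
```

View pics/s8.png

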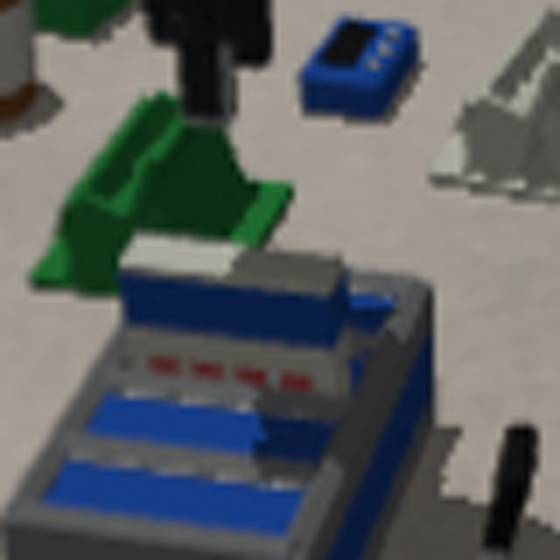

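Next I check top height, tilt and the bystanders, then hand in.

```bash
python3 -m handwheel '[[[0,0,0,-20,0],[0,0,0,0,0],[0,0,0,0,0],[0,0,0,0,0]]]'; python3 - <<'E'
from rig import arm
from h import *
i=arm.get_image("side"); np.savez("side9.npz",**i); j=arm.get_image("top"); cv2.imwrite("pics/top9.png",j["color"])
uv,P=cloud(i,(205,195,245,212)); m=(P[:,2]>.118)&(P[:,2]<.14); Q=P[m]
print(m.sum(),"top z",np.percentile(Q[:,2],[10,50,90]).round(4),"mean",Q.mean(0).round(4),cv2.minAreaRect((Q[:,:2]*1000).astype(np.float32)))
A=np.c_[Q[:,:2]-Q[:,:2].mean(0),np.ones(len(Q))]; print("slopes deg",np.degrees(np.linalg.lstsq(A,Q[:,2],rcond=None)[0][:2]).round(1))
E
```

```text
time_s: 16.2
tcp_pos: [0.5971, 0.1509, 0.2306]
tool_rot: [179.9, 1.2, -176.7]
ft_force: [-0.1, -0.1, 0.9]
finger_gap: 0.503
228 top z [0.1206 0.1268 0.1292] mean [0.5926 0.1621 0.126 ] ((594.421875, 159.12852478027344), (90.49674224853516, 30.330305099487305), 3.0816667079925537)
slopes deg [  0.9 -10.5]
```

View pics/top9.png

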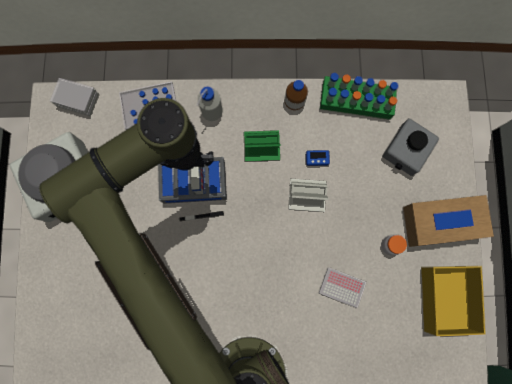

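```bash
python3 - <<'E'
from h import *
i=load("side9.npz"); crop(i,(195,185,255,225),12,"pics/s9.png")
uv,P=cloud(i,(205,195,245,212)); c=i["color"][uv[:,1],uv[:,0]].astype(int); m=(P[:,2]>.118)&(P[:,2]<.14)&(np.ptp(c,axis=1)<30); Q=P[m]
A=np.c_[Q[:,:2]-Q[:,:2].mean(0),np.ones(len(Q))]; print(m.sum(),Q.mean(0).round(4),np.percentile(Q[:,1],[2,98]),"slopes",np.degrees(np.linalg.lstsq(A,Q[:,2],rcond=None)[0][:2]).round(1))
E
```

```text
178 [0.5929 0.1601 0.1273] [0.14519155 0.17230092] slopes [ 0.2 -2.5]
```

View pics/s9.png

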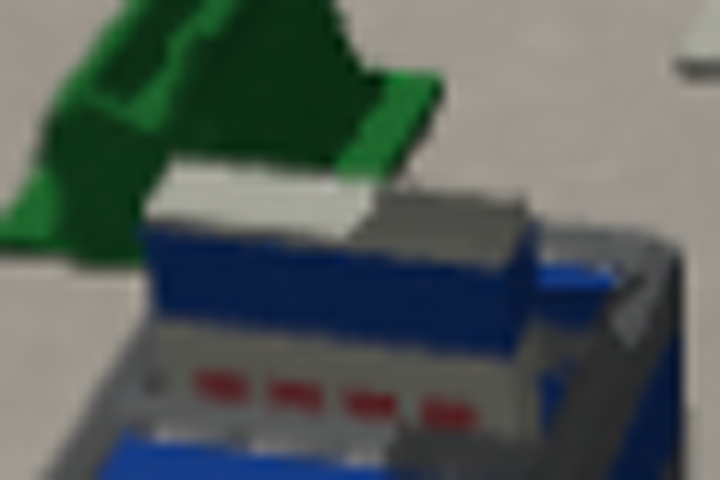

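The cassette stands upright: the top face is at 127 mm (expected 128), the lean is about 2.5°, and its width lies along rack x. The gripper is clear and the bystanders have not moved.

```bash
python3 -c "
from rig import arm
print(arm.job_done())"
```

```text
the job is handed in; nothing more can be done
None
```

The cassette is standing released on the floor of pocket 1 (the second from the rack's -y end), and the job is handed in at about 16 s of the 54 s. `arm.job_done()` reports no verdict, so I am going by my own checks.

**Finding the pocket:** Pocket 0's flap stopped 5 mm down at 20 N. Pocket 1's flap gave way with almost no force, to 34 mm below the rim, so pockets 2 and 3 were not probed. While in pocket 1 I touched its walls to find its middle, which differed from the camera fit by about 3.5 mm in x.

**Placing it:** The tool cannot tilt, so closing the jaws on the leaning cassette pulled it nearly upright in the stand. I then lifted it out, turned it and lowered it freely. It met the floor at about 11 N.

**Last checks:**
- The top face is at 127 mm (128 expected) and leans about 2.5°, with its width along rack x within about 1°.
- The gripper is clear, with the wrist force near zero.
- In the last top view the marker, timer and jar look unmoved. The beaker was hidden behind the arm, but nothing went near it.

**Checks that disagreed:**
- A first tilt estimate gave 10.5°, because it included pixels from the front face. Using only the white top face gave 2.5°.
- The two cameras differed by 4 to 7 mm in y, so I relied on touch for the insertion.

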